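Load the last two spray cans into the carrier and turn its button shut

ROBOT

A 7-joint arm with a two-finger parallel gripper is mounted at the origin on a cart in front of the work surface, level with it; the furniture and walls round the work are solid. World frame = base frame: x ahead of the robot, y to its left, z up, the work surface at z = 0. Lengths are in m, angles in rad, forces in N, time in s.
With the tool pointing down it reaches from about 0.425 to 0.975 m from the base axis. Payload 16.7 kg.
Tool frame: the origin (TCP) lies on the centre line of the jaws, within the pads' length; the fingertips stand 25 mm ahead of it and the grasp point (between the pads) lies 6 mm ahead of it; z points along the fingers, y is the line along which they close (so a half turn about z gives the same grasp; the last joint's range is limited). The gripper opens to 85 mm and grips with 20 to 120 N. Pads are 22 mm wide; open, the fingers measure 114 mm over their backs; the gripper's body (76 mm by 85 mm) begins 54 mm behind the grasp point. The pads swing forward as they close: fully open they stand 13 mm farther back than shut.
Start: joints at [1.014, 0.426, 0.074, 1.606, -0.034, 1.111, -0.067], TCP at [0.267, -0.62, 0.256] pointing down, gripper open.
Joint ranges: [-2.85, 2.85], [-0.5, 2.14], [-1.23, 1.37], [0.21, 2.46], [-1.02, 4.16], [0.16, 2.05], [-2.73, 2.73]. Speed limits (rad/s): [1.89, 1.89, 2.39, 2.39, 3.01, 3.01, 3.01].

INTERFACE

Orientations are given as a rotation vector (axis times angle).
In Python, from plant import r gives the robot as it stands. The module is installed in compiled form; this text tells all that it offers.
- The arm moves only by the tool arm_command, never from a script. Its argument "commands" is a list of rows, each a list of 7 numbers: the turn, a rotation vector about the world's x, y, z in units of 0.08 rad (1.0 is 0.08 rad), then the shift along the world's x, y, z in units of 0.8 m (1.0 is 0.8 m), then the opening, from 0 (shut) to 1 (fully open). In form: [[rx, ry, rz, tx, ty, tz, claw], ...]. A call has 1 to 8 rows; each row shifts and turns the commanded pose from where the row before left it; what a row does not reach is not made up. A row lasts 1/10 s, in which the tool goes at most 50 mm and 8.59 degrees, less where a joint would pass 70% of its speed; a pose out of reach is approached as far as the arm can. A call with a number of a shift or a turn outside -1 to 1 is refused whole. A call with a gripper value outside its range is refused whole. The fingers move at their own pace and stop on an object; the grip force is fixed at half the most. Time passes only in rows, so rows that do not move let the fingers close. It gives the time, the measured TCP pose, the force, the opening and the grip force at its end, in the units of the state.
- r.read_state(): the state, without advancing time (a new reading comes with each control period).
- r.read_camera(name): name is "scene" or "top" or "wrist"; returns a dict with "frame" (420x560x3 uint8, red, green, blue), "z_map" (420x560 float32, m along the optical axis (not along the pixel's ray), 0 where there is no reading), "K" (3x3 intrinsics, pixels), "k1" (the pictures are not rectified: a ray, as slopes to the right and down, at radius r is drawn at 1 + k1 r^2 times it, then the intrinsics apply), "position" and "orientation" of the camera in the world; the wrist camera has in their place "tool_from_camera" (4x4, takes a point from camera to tool coordinates, whose origin is the TCP and whose axes are the flange's). Camera axes: x right, y down, z forward; pixel columns grow to the right and rows downward; lengths in m; the calibration is good to about 2 mm. A picture is of the moment at which its call begins: read the wrist's pose just before it.
- r.job_done(): hands the job in; it is judged then, once.
Trained networks look in a picture, given as the dict that the camera call returned (one of the last four; its "shot" number tells which), for a name from the list of things; names that differ only in an ending like _2 or _b are one class to them, and where a whole thing is asked for, a point or a joint stands for the part that bears it (a point fixed in the world has none). Each returns a list of dicts, best first, with "conf" (0 to 1); they miss things now and then, are a little off and sometimes report something else, mostly with a low value. They report only what shows in the picture. A call takes as long as a camera call. They do not tell look-alikes from the thing itself.
- r.spot_in(picture, thing): "position" ([x, y, z] in m, in world coordinates, good to about 4 mm: the middle of the surface that is visible of it).
- r.mark_of(picture, thing): "position" ([x, y, z] in m, in world coordinates, good to about 4 mm: a listed point, or the origin of a listed thing).
The state is a dict: "time": time; "q": joint angles; "joint_velocities": joint speeds; "effort": joint torques, N m; "tcp_pos": TCP position; "tool_rot": TCP orientation; "force": force on the tool from outside, world axes, zero at the start; "torque": the same for the moment, N m; "gripper_width": finger opening in m; "finger_force": force on a finger pad.
Only numpy, scipy, OpenCV 4.12 (cv2) and the standard library are available. Lean on these libraries where they do the work, as an engineer would, in place of code of your own. Each camera call takes 0.05 s, during which the arm holds its last target. There are 200 camera calls.

TASK

Fill up the blue can carrier for the service van: the black spray can already stands in its lane; take the white can and the blue can with the red cap that stand nearest to it on the open bench, set them upright on the white strip in front of the mouth one after the other, and push each in under the front hoop between the guide rails, until all three stand in single file against the sprung buffer at the far end. Then swing the steel turnbutton right across the mouth to its stop in the keeper, so that the cans are shut in, and let go. Do not knock a can over or ram the buffer hard against its end stop, and leave the jar, the multimeter and the glue bottle beside the carrier where they stand.

Things in the scene. Friction and masses are not known exactly. Their poses are not given: they have to be found in the camera images.
- carrier: Blue steel spray-can carrier, fixed on the bench: base plate 292 x 104 mm (own x -86 to +206), one lane along its +x, carrying handle above. Origin: lane centre line at bench height, on the turnbutton's pivot line; x into the lane, y left, z up. Last can's centre is at x 35 mm when the turnbutton is shut; three cans in file are 168 mm long.
- strip (a point): Point on the lane's centre line at the carrier's x -42, on top of the slippery white strip (6 mm above the bench, 56 mm wide, carrier x -84 to +168) on which the cans stand and slide. There, in front of the mouth, a can may be set down.
- rails (a point): Start of the guide rails on the centre line (carrier x 0, height 34 mm). Rails: 8 mm steel rod, 62 mm clear between them, at height 34 mm (from x -8 inward; before that they flare out to y +-49 at x -52) and again at height 125 mm from x 26 inward.
- front_hoop (a point): Middle of the front hoop's crossbar (carrier x 26, height 268 mm): 12 mm blue tube, uprights at y +-46. The carrying handle, up to 25 mm thick, runs from here above the centre line at the same height to the rear hoop at x 196.
- buffer: Rubber-faced sprung plate that ends the lane (50 x 140 mm, facing the mouth). Origin: centre of its face, height 82 mm, at carrier x 171.5 when free; axes as the carrier's. It gives way by up to 8 mm: about 3 N at first touch, 7 N at its end stop. With three cans in and the turnbutton shut it is pressed in about 3.5 mm; let go before that, the file may creep back a few mm.
- keeper (a point): Slot of the keeper (carrier x 0, y -46, height 55 mm): blue block 12 mm wide, 76 mm tall, x -9 to 17, slot open towards -x, which takes the turnbutton's end.
- turnbutton (a joint): Turnbutton: steel bar 14 wide, 6 thick, 93 mm long, at height 52-58 mm, on an upright pin at the carrier's (0, +46 mm). 0: points out to +y; pi/2: to -x; pi: shut across the mouth, end in the keeper, inner edge at x 7. Grows counter-clockwise from above; stiff (0.3 N m), stays where left. A can too far out blocks it; over the last few mm it presses the file onto the buffer.
- turnbutton_knob (a point): Centre of the red knob (height 73 mm), upright and round, 10 mm at the foot to 17 mm at the top, from height 58 to 86 mm. It stands on a tab at the outer edge of the turnbutton: 68 mm along the bar from the pin and 20 mm to the side, so that with the bar shut it is at the carrier's x -20, y -22, and with the bar at 0 at x +20, y +114.
- can_white: spray can, white with a white cap; standing upright, 56 mm in diameter (body straight up to 150 mm, cap about 50 mm), 218 mm tall, about 0.3 kg. Origin at the centre of its underside, z up.
- can_red: spray can, blue with a red cap; standing upright, 56 mm in diameter (body straight up to 150 mm, cap about 50 mm), 222 mm tall, about 0.3 kg. Origin at the centre of its underside, z up.
- can_black: spray can, black with a smoked dark cap, at the start already standing loose in the carrier's lane; upright, 56 mm in diameter (body straight up to 150 mm, cap about 50 mm), 212 mm tall, about 0.3 kg. Origin at the centre of its underside, z up.
- jar: Bystander: clear jar with a red screw lid, 66 mm in diameter, 114 mm tall. Origin at the centre of its underside.
- meter: Bystander: orange multimeter lying on its back, 128 x 86 x 49 mm. Origin at the centre of its underside, x along 128.
- glue: Bystander: small green glue bottle with a red nozzle, 42 mm in diameter, 129 mm tall, standing. Origin at the centre of its underside.
Things that resemble listed ones, but are neither listed nor needed, are in the scene too. What is shaped like the can_white but yellow is not meant.

How it is judged:
At the end, for the whole second after the job is handed in: All three cans stand upright (within 5 degrees) and still on the white strip, in single file between the rails (centres within 10 mm of the lane's centre line and at the carrier's x between 31 and 160 mm), and the turnbutton is shut across the mouth (joint above 2.97 rad, limit pi), at rest (value of joint turnbutton above 2.97 rad and velocity of joint turnbutton below 0.1 rad/s and x of can_white in the frame of carrier between 0.031 and 0.16 m and y of can_white in the frame of carrier between -0.01 and 0.01 m and z of can_white in the frame of carrier between 0.002 and 0.012 m and angle between each of can_white, can_red, can_black's own z axis and vertical below 0.09 rad and linear speed of each of can_white, can_red, can_black below 0.02 m/s and x of can_red in the frame of carrier between 0.031 and 0.16 m and y of can_red in the frame of carrier between -0.01 and 0.01 m and z of can_red in the frame of carrier between 0.002 and 0.012 m and x of can_black in the frame of carrier between 0.031 and 0.16 m and y of can_black in the frame of carrier between -0.01 and 0.01 m and z of can_black in the frame of carrier between 0.002 and 0.012 m); the robot touches nothing.
It fails at once if a can is knocked over (leans more than 40 degrees) (angle between any of can_white, can_red, can_black's own z axis and vertical above 0.7 rad).
It fails at once if the jar, the multimeter or the glue bottle is shifted by more than 25 mm (distance of any of jar, meter, glue from where it was at the start of the episode above 0.025 m).
It fails at once if the file is rammed against the buffer with more than 25 N (contact force between buffer and anything else above 25 N).
It also fails if it takes over 72 s, if anything falls off the work surface, if the arm or the gripper's body presses on something with over 40 N, if the wrist force passes 120 N, or if a joint passes its speed limit or range.

## Working session

There is one attempt and no reset: what is moved stays moved. The work goes in short steps, Python scripts to look and compute and a tool call to move; the robot and the scene stay as the last step left them, time stands still between calls to the robot, and variables do not carry over. Pictures are saved under pics/ and viewed, at most 10 in all, crops included, and the job is handed in when it is done.

Besides the shell and the picture viewer there is one more tool, called after ">>>" by a JSON object that holds its "api" and its "payload", one argument or row to a line. arm_command: Moves the arm, as the interface text tells. Shifts and turns lie within -1 to 1; 1 stands for 0.8 m of shift or 0.08 rad of turn. Its arguments: {"type":"object","properties":{"commands":{"type":"array","items":{"type":"array","items":{"type":"number"}}}},"required":["commands"]}

```bash
mkdir -p pics; ls
cat > h.py <<'E'
import numpy as np, cv2
from plant import r
from scipy.spatial.transform import Rotation as R
E
python3 - <<'E'
from h import *
s=r.read_state(); print({k:np.round(v,3) for k,v in s.items()})
for n in ["scene","top"]:
    p=r.read_camera(n); cv2.imwrite(f"pics/{n}0.png",p["frame"][:,:,::-1])
    print(n,np.round(p["position"],3),np.round(p["orientation"],3),p["K"][0,0],p["k1"])
    for t in "carrier strip rails front_hoop buffer keeper turnbutton_knob can_white can_red can_black jar meter glue".split():
        print(t,[(np.round(d["position"],3).tolist(),round(d["conf"],2)) for d in r.mark_of(p,t)][:3])
E
```

```text
pics
{'time': np.float64(0.0), 'q': array([ 1.014,  0.427,  0.074,  1.607, -0.034,  1.111, -0.067]), 'joint_velocities': array([ 0.   ,  0.001,  0.002,  0.   , -0.002,  0.   , -0.   ]), 'effort': array([-0.0000e+00, -9.4983e+01,  3.7610e+00, -4.6352e+01,  1.9000e-02,
        1.0000e-02, -0.0000e+00]), 'tcp_pos': array([ 0.267, -0.62 ,  0.256]), 'tool_rot': array([-3.076e+00, -6.340e-01,  1.000e-03]), 'force': array([ 0.225, -0.608, -0.173]), 'torque': array([ 0.057, -0.047,  0.023]), 'finger_force': np.float64(0.0), 'gripper_width': np.float64(0.086)}
scene [-0.064 -1.01   1.525] [-2.359  0.612 -0.235] 495.502658568464 0.011486200712716997
carrier [([0.543, 0.107, 0.001], 0.57)]
strip [([0.539, 0.069, 0.006], 0.97)]
rails [([0.542, 0.108, 0.032], 0.84)]
front_hoop [([0.54, 0.134, 0.268], 0.97)]
buffer [([0.529, 0.282, 0.084], 0.65)]
keeper [([0.584, 0.11, 0.055], 0.9)]
turnbutton_knob [([0.429, 0.11, 0.071], 0.67)]
can_white [([0.598, -0.439, -0.002], 0.65), ([0.33, -0.332, 0.0], 0.55), ([0.532, 0.201, 0.01], 0.34)]
can_red [([0.604, -0.284, -0.002], 0.96)]
can_black [([0.534, 0.201,
[... 224 characters left out ...]
  2.205 -0.634] 476.73874237450957 -0.05326238448494229
carrier [([0.54, 0.111, 0.001], 0.77)]
strip [([0.546, 0.063, 0.008], 0.97)]
rails [([0.544, 0.111, 0.033], 0.77)]
front_hoop []
buffer [([0.526, 0.276, 0.086], 0.53), ([0.544, 0.112, 0.001], 0.23)]
keeper [([0.59, 0.112, 0.051], 0.75)]
turnbutton_knob [([0.426, 0.113, 0.078], 0.48)]
can_white [([0.325, -0.331, 0.004], 0.88), ([0.594, -0.443, 0.0], 0.87), ([0.356, -0.233, -0.002], 0.81)]
can_red [([0.604, -0.279, 0.003], 0.77)]
can_black [([0.539, 0.203, 0.006], 0.56)]
jar [([0.583, 0.447, 0.003], 0.77), ([0.537, 0.135, 0.268], 0.36)]
meter [([0.41, 0.344, 0.001], 0.58), ([0.542, 0.11, 0.034], 0.25)]
glue [([0.73, 0.032, -0.003], 0.66)]
```

View pics/scene0.png

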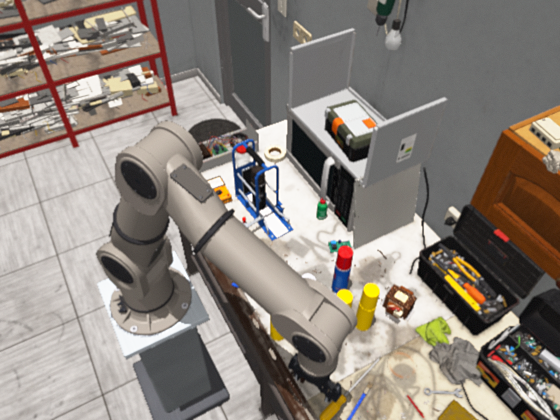

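View pics/top0.png

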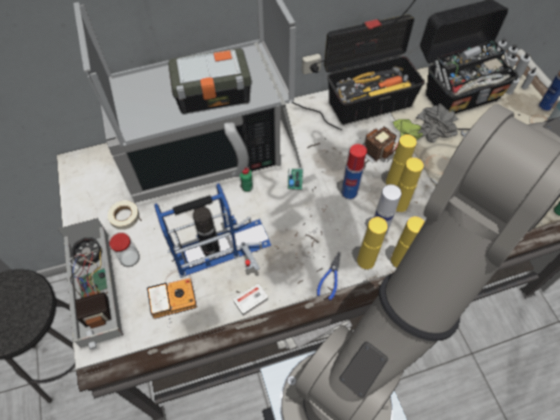

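The scene view shows the carrier around (260,190), the red-capped can at (343,268) and yellow cans beside it. In the top view the white can is at (387,205), with yellow cans close to it at (410,185), (372,243) and (408,242). The red-capped can is at (355,172).

Next I'll move the wrist above the cans to measure them.

```bash
cat >> h.py <<'E'
def cloud(p):
    K=p["K"]; v,u=np.mgrid[0:420,0:560]; uv=np.stack([u,v],-1).reshape(-1,1,2).astype(float)
    n=cv2.undistortPoints(uv,np.array(K),np.array([p["k1"],0,0,0,0.])).reshape(420,560,2)
    z=p["z_map"]; P=np.dstack([n*z[...,None],z])
    if "position" in p: return P@R.from_rotvec(p["orientation"]).as_matrix().T+p["position"]
    T=p["tool_from_camera"]; P=P@T[:3,:3].T+T[:3,3]
    s=p["st"]; return P@R.from_rotvec(s["tool_rot"]).as_matrix().T+s["tcp_pos"]
def wrist():
    s=r.read_state(); p=r.read_camera("wrist"); p["st"]=s; return p
E
python3 - <<'E'
from h import *
s=r.read_state(); print(R.from_rotvec(s["tool_rot"]).as_matrix().round(2))
for n in ["scene","top"]:
    p=r.read_camera(n); P=cloud(p); f=p["frame"]; hsv=cv2.cvtColor(f,cv2.COLOR_RGB2HSV)
    for t in ["can_white","can_red"]:
        for d in r.mark_of(p,t):
            q=d["position"]; m=(np.hypot(P[...,0]-q[0],P[...,1]-q[1])<.04)&(P[...,2]>.03)&(P[...,2]<.24)&(p["z_map"]>0)
            m2=m&(P[...,2]>.17)
            print(n,t,np.round(q,3),round(d["conf"],2),m.sum(),np.median(f[m],0) if m.any() else 0,np.median(f[m2],0) if m2.any() else 0, P[m][:,2].max().round(3) if m.any() else 0)
w=wrist(); cv2.imwrite("pics/w0.png",w["frame"][:,:,::-1]); print(w["tool_from_camera"].round(3),w["K"][0,0])
E
```

```text
[[ 0.92  0.4   0.  ]
 [ 0.4  -0.92  0.  ]
 [ 0.   -0.   -1.  ]]
scene can_white [ 0.596 -0.441 -0.   ] 0.98 704 [184. 150.   0.] [254.  239.5   0. ] 0.226
scene can_white [0.528 0.281 0.082] 0.62 324 [34.  48.5 87. ] 0 0.159
scene can_white [ 0.327 -0.333 -0.   ] 0.61 84 [176.5 144.5   8. ] 0 0.141
scene can_red [ 0.604 -0.284 -0.001] 0.92 672 [140.   53.   89.5] [194.  36.  38.] 0.227
scene can_red [ 0.578  0.442 -0.002] 0.49 228 [211.5 200.  196. ] 0 0.12
scene can_red [0.584 0.112 0.055] 0.39 199 [105. 113. 142.] [103. 109. 129.] 0.239
top can_white [ 0.327 -0.329  0.002] 0.89 647 [127. 112.  55.] [210.5 187.   97. ] 0.226
top can_white [ 0.443 -0.313 -0.   ] 0.75 685 [134. 134. 135.] [184. 183. 183.] 0.224
top can_white [ 0.356 -0.233 -0.002] 0.73 912 [136. 120.  58.] [201. 178.  94.] 0.225
top can_white [ 0.594 -0.437 -0.   ] 0.66 749 [132. 116.  56.] [153. 135.  78.] 0.224
top can_red [ 0.604 -0.28   0.003] 0.86 853 [99. 60. 72.] [134.5  59.5  60.5] 0.228
[[ 0.    -0.966 -0.26   0.065]
 [ 1.     0.     0.001 -0.001]
 [-0.001 -0.26   0.966 -0.117]
 [ 0.     0.     0.     1.   ]] 375.5546361798811
```

>>> {"api": "arm_command", "payload": {
  "commands": [
    [0,0,0.9,0,0,0.06,1],
    [0,0,0.9,0,0,0.06,1],
    [0,0,1,0.015,0.025,0.06,1],
    [0,0,1,0.015,0.025,0.02,1],
    [0,0,1,0.015,0.025,0,1],
    [0,0,1,0.015,0.025,0,1],
    [0,0,1,0.015,0.025,0,1],
    [0,0,1,0.015,0.025,0,1]
  ]
}}

```text
time: 2.55
tcp_pos: [0.3387, -0.5002, 0.4134]
tool_rot: [2.731, 1.553, -0.0]
force: [1.1, 0.5, -0.6]
gripper_width: 0.0853
finger_force: 0.0
```

>>> {"api": "arm_command", "payload": {
  "commands": [
    [0,0,1,0.015,0.025,0,1],
    [0,0,1,0.015,0.025,0,1],
    [0,0,1,0.015,0.025,0,1],
    [0,0,1,0.015,0.025,0,1],
    [0,0,1,0.02,0.025,0,1],
    [0,0,0.9,0.02,0.025,0,1],
    [0,0,0.9,0.02,0.025,0,1],
    [0,0,0.8,0.02,0.025,0,1]
  ]
}}

```text
time: 3.35
tcp_pos: [0.4514, -0.3397, 0.4133]
tool_rot: [2.139, 2.301, 0.0]
force: [-0.2, 0.9, -0.2]
gripper_width: 0.0854
finger_force: 0.0
```

Run:
```python
from h import *
def tops(p,P,col):
    hsv=cv2.cvtColor(p["frame"],cv2.COLOR_RGB2HSV); ok=(P[...,2]>.20)&(P[...,2]<.24)&(p["z_map"]>0)&(P[...,0]>.2)&(P[...,1]<0)
    n,l,st,c=cv2.connectedComponentsWithStats(ok.astype(np.uint8))
    for i in range(1,n):
        if st[i,4]>60:
            m=l==i; q=P[m]; print(col,np.round(c[i]),st[i,4],"mid",((q.max(0)+q.min(0))/2).round(3),"mean",q.mean(0).round(3),"size",np.ptp(q,0).round(3),np.median(p["frame"][m],0))
s=r.read_state(); print(s["tcp_pos"].round(3),s["q"].round(2),R.from_rotvec(s["tool_rot"]).as_matrix().round(2).tolist(),s["time"])
w=wrist(); tops(w,cloud(w),"w"); cv2.imwrite("pics/w1.png",w["frame"][:,:,::-1])
for t in ["can_white","can_red"]: print(t,[(d["position"].round(3) if hasattr(d["position"],'round') else np.round(d["position"],3),d["conf"]) for d in r.mark_of(w,t)])
p=r.read_camera("top"); tops(p,cloud(p),"t")
p=r.read_camera("scene"); tops(p,cloud(p),"s")
```

```text
[ 0.451 -0.34   0.413] [ 0.76  0.16 -0.27  1.63  0.04  1.36  0.56] [[-0.07, 1.0, 0.0], [1.0, 0.07, -0.0], [-0.0, 0.0, -1.0]] 3.35
w [167.  50.] 3678 mid [ 0.356 -0.235  0.21 ] mean [ 0.358 -0.235  0.216] size [0.05  0.051 0.02 ] [138. 117.  46.]
w [463. 134.] 3563 mid [ 0.603 -0.282  0.212] mean [ 0.599 -0.282  0.219] size [0.051 0.052 0.024] [206.  60.  60.]
w [266. 158.] 2901 mid [ 0.44  -0.314  0.21 ] mean [ 0.44  -0.313  0.217] size [0.051 0.051 0.02 ] [132. 130. 130.]
w [133. 169.] 3033 mid [ 0.326 -0.332  0.21 ] mean [ 0.329 -0.33   0.216] size [0.05  0.051 0.02 ] [235. 213.  81.]
w [331. 275.] 2522 mid [ 0.508 -0.418  0.21 ] mean [ 0.506 -0.414  0.216] size [0.051 0.05  0.02 ] [232. 208.  82.]
w [430. 279.] 110 mid [ 0.604 -0.419  0.208] mean [ 0.601 -0.416  0.209] size [0.022 0.011 0.016] [185.  157.   61.5]
can_white [(array([ 0.324, -0.331, -0.002]), 0.8), (array([ 0.508, -0.417, -0.   ]), 0.7), (array([ 0.439, -0.312,  0.001]), 0.67), (array([ 0.594, -0.439, -0.001]), 0.55)]
can_red [(array([ 0.607, -0.28 , -0.001]), 0.9)]
t [522.   3.] 268 mid [ 1.083 -1.188  0.22 ] mean 
[... 1306 characters left out ...]
7.  41.  43.]
s [271. 273.] 208 mid [ 0.355 -0.24   0.212] mean [ 0.353 -0.241  0.215] size [0.05  0.05  0.023] [174. 141.   2.]
s [308. 281.] 212 mid [ 0.442 -0.317  0.212] mean [ 0.438 -0.32   0.214] size [0.054 0.051 0.024] [159. 155. 158.]
s [371. 291.] 224 mid [ 0.592 -0.442  0.213] mean [ 0.59  -0.444  0.214] size [0.052 0.051 0.024] [254. 246.   0.]
s [344. 297.] 227 mid [ 0.508 -0.421  0.213] mean [ 0.505 -0.423  0.215] size [0.054 0.051 0.025] [254. 247.   0.]
s [278. 301.] 233 mid [ 0.326 -0.335  0.213] mean [ 0.323 -0.338  0.215] size [0.052 0.051 0.026] [254. 247.   0.]
s [543. 307.] 165 mid [ 0.994 -0.75   0.22 ] mean [ 1.005 -0.739  0.214] size [0.077 0.074 0.039] [20. 19. 19.]
```

View pics/w1.png

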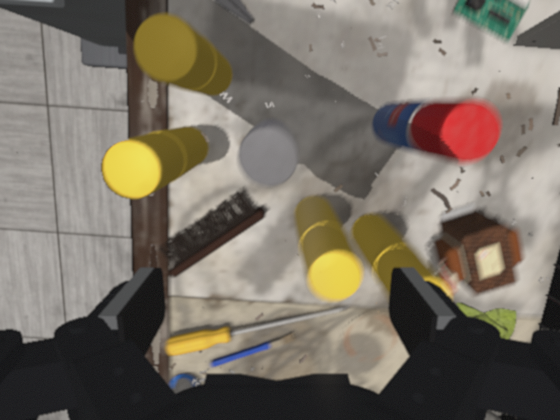

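The wrist view has the white can top at (266,158), the red cap at (455,130) and four yellow cans clear of the fingers. I'll grasp the white cap.

>>> {"api": "arm_command", "payload": {
  "commands": [
    [0,0,0,-0.0125,0.0325,-0.02,1],
    [0,0,0,0,0,-0.055,1],
    [0,0,0,0,0,-0.055,1],
    [0,0,0,0,0,-0.055,1],
    [0,0,0,0,0,-0.055,1],
    [0,0,0,0,0,-0.038,1],
    [0,0,0,0,0,0,0.3],
    [0,0,0,0,0,0,0.3]
  ]
}}

```text
time: 4.4
tcp_pos: [0.4403, -0.3157, 0.1916]
tool_rot: [-2.146, -2.294, 0.0]
force: [0.6, 0.3, 0.9]
gripper_width: 0.059
finger_force: 0.0
```

>>> {"api": "arm_command", "payload": {
  "commands": [
    [0,0,0,0,0,0,0.3],
    [0,0,0,0,0,0,0.3],
    [0,0,0,0,0,0.02,0.3],
    [0,0,0,0,0,0.04,0.3],
    [0,0,0,0,0,0.05,0.3]
  ]
}}

```text
time: 4.9
tcp_pos: [0.4398, -0.3149, 0.2801]
tool_rot: [-2.144, -2.295, 0.0]
force: [0.5, 0.6, -2.3]
gripper_width: 0.0487
finger_force: 62.8
```

Run:
```python
from h import *
s=r.read_state(); print(s["time"],s["tcp_pos"].round(4),s["gripper_width"],s["finger_force"])
L=dict(carrier=(0,0),strip=(-.042,0),rails=(0,0),front_hoop=(.026,0),buffer=(.1715,0),keeper=(0,-.046))
A=[];B=[]
for k in range(3):
  for n in ["scene","top"]:
    p=r.read_camera(n)
    for t,c in L.items():
        d=r.mark_of(p,t)
        if d and d[0]["conf"]>.4: A.append(c);B.append(d[0]["position"][:2]); 
    for t in ["turnbutton_knob","can_black","can_white"]:
        d=r.mark_of(p,t); print(n,t,[(np.round(e["position"],3).tolist(),round(e["conf"],2)) for e in d][:2 if t!="can_white" else 5]) if k==0 or t[0]=='t' else 0
A=np.array(A);B=np.array(B); 
for it in range(3):
    a=A-A.mean(0);b=B-B.mean(0); th=np.arctan2((a[:,0]*b[:,1]-a[:,1]*b[:,0]).sum(),(a*b).sum())
    M=np.array([[np.cos(th),-np.sin(th)],[np.sin(th),np.cos(th)]]); t=B.mean(0)-M@A.mean(0); e=np.linalg.norm(A@M.T+t-B,axis=1); k=e<.012; A=A[k];B=B[k]
print("carrier",t.round(4),np.degrees(th).round(2),len(A),e.mean().round(4)); np.save("car.npy",[t[0],t[1],th])
print("strip",(M@[-.042,0]+t).round(4))
```

```text
4.9 [ 0.4398 -0.3149  0.2801] 0.048684423965711245 62.789061069488525
scene turnbutton_knob [([0.428, 0.114, 0.073], 0.47)]
scene can_black [([0.533, 0.204, 0.006], 0.54)]
scene can_white [([0.505, -0.423, 0.002], 0.94), ([0.328, -0.334, 0.002], 0.93), ([0.354, -0.234, -0.001], 0.86), ([0.595, -0.441, -0.001], 0.82), ([0.439, -0.309, 0.088], 0.62)]
top turnbutton_knob [([0.425, 0.113, 0.079], 0.6), ([0.584, 0.446, 0.003], 0.16)]
top can_black [([0.539, 0.201, 0.008], 0.57), ([0.538, 0.109, 0.033], 0.56)]
top can_white [([0.442, -0.312, 0.089], 0.86), ([0.356, -0.234, 0.001], 0.73)]
scene turnbutton_knob [([0.427, 0.11, 0.073], 0.45)]
top turnbutton_knob [([0.425, 0.111, 0.075], 0.47)]
scene turnbutton_knob [([0.429, 0.111, 0.073], 0.69)]
top turnbutton_knob [([0.423, 0.11, 0.074], 0.6), ([0.54, 0.132, 0.266], 0.43)]
carrier [nan nan] 0.0 0 nan
strip [nan nan]<stdin>:15: RuntimeWarning: Mean of empty slice.
  ret = um.true_divide(
<stdin>:16: RuntimeWarning: Mean of empty slice.
<stdin>:17: RuntimeWarning: Mean of empty slice.
  ret = ret.dtype.type(ret / rcount)
```

```bash
cat >> h.py <<'E'
L=dict(carrier=(0,0),strip=(-.042,0),rails=(0,0),front_hoop=(.026,0),buffer=(.1715,0),keeper=(0,-.046))
def carrier(pics):
    from scipy.optimize import least_squares
    A=[];B=[];N=[]
    for p in pics:
        for t,c in L.items():
            d=r.mark_of(p,t)
            if d and d[0]["conf"]>.4: A.append(c);B.append(d[0]["position"][:2]);N.append(t)
    A=np.array(A);B=np.array(B)
    f=lambda v:(A@np.array([[np.cos(v[2]),np.sin(v[2])],[-np.sin(v[2]),np.cos(v[2])]])+v[:2]-B)
    v=least_squares(lambda v:f(v).ravel(),[.542,.109,1.64],loss="soft_l1",f_scale=.004).x
    return v,N,f(v)
E
python3 - <<'E'
from h import *
V=[]
for k in range(2):
    v,N,e=carrier([r.read_camera("scene"),r.read_camera("top")]); print(v.round(4),np.degrees(v[2]).round(2)); V.append(v)
for n,x in zip(N,e): print(n,(x*1000).round(1))
v=np.mean(V,0); np.save("car.npy",v); c,s=np.cos(v[2]),np.sin(v[2]); print("strip",(v[:2]-.042*np.array([c,s])).round(4))
E
```

```text
[0.5411 0.108  1.6596] 95.09
[0.5418 0.1087 1.6561] 94.89
carrier [-1.4  1.3]
strip [ 0.7 -2.7]
rails [-0.8  1.8]
keeper [ 1.8 -1.8]
carrier [ 2.1 -4.7]
strip [-1.5 -0.1]
rails [ 1.4 -0. ]
front_hoop [-1.7 -0. ]
buffer [-0.2  2.9]
keeper [-0.2  2.1]
strip [0.5451 0.0665]
```

>>> {"api": "arm_command", "payload": {
  "commands": [
    [0,0,0.1,0.008,0.025,0,0.3],
    [0,0,0.1,0.0131,0.05,0,0.3],
    [0,0,0,0.0131,0.05,0,0.3],
    [0,0,0,0.0131,0.05,0,0.3],
    [0,0,0,0.0131,0.05,0,0.3],
    [0,0,0,0.0131,0.05,0,0.3],
    [0,0,0,0.0131,0.05,0,0.3],
    [0,0,0,0.0131,0.05,0,0.3]
  ]
}}

```text
time: 10.1
tcp_pos: [0.5202, -0.0136, 0.2791]
tool_rot: [2.126, 2.312, 0.0]
force: [0.7, -0.6, -2.5]
gripper_width: 0.0489
finger_force: 63.1
```

>>> {"api": "arm_command", "payload": {
  "commands": [
    [0,0,0,0.0131,0.05,0,0.3],
    [0,0,0,0.013,0.034,0,0.3],
    [0,0,0,0.0055,0.015,0,0.3],
    [0,0,0,0,0,0,0.3]
  ]
}}

```text
time: 10.5
tcp_pos: [0.5456, 0.0658, 0.2787]
tool_rot: [-2.123, -2.315, -0.001]
force: [-0.4, 0.5, -2.1]
gripper_width: 0.0487
finger_force: 63.0
```

Run:
```python
from h import *
s=r.read_state(); print(s["time"],s["tcp_pos"].round(4),s["gripper_width"],s["q"].round(2))
w=wrist(); cv2.imwrite("pics/w2.png",w["frame"][:,:,::-1])
for t in ["strip","rails","keeper","front_hoop","carrier"]: print(t,[(np.round(e["position"],3).tolist(),round(e["conf"],2)) for e in r.mark_of(w,t)][:2])
for n in ["scene","top"]:
    p=r.read_camera(n); print([(np.round(e["position"],3).tolist(),round(e["conf"],2)) for e in r.mark_of(p,"can_white") if e["position"][1]>0])
    v,N,e=carrier([p]); print(n,v.round(4))
```

```text
10.5 [0.5456 0.0658 0.2787] 0.04870831973775039 [ 0.23  0.25 -0.55  1.84  0.14  1.1  -0.28]
strip []
rails [([0.542, 0.108, 0.031], 0.9)]
keeper [([0.587, 0.11, 0.052], 0.89)]
front_hoop [([0.54, 0.134, 0.268], 0.83)]
carrier [([0.539, 0.109, -0.003], 0.88), ([0.586, 0.111, 0.05], 0.17)]
[]
scene [0.5417 0.1079 1.6483]
[([0.55, 0.068, 0.085], 0.68)]
top [0.5423 0.1086 1.6712]
```

View pics/w2.png

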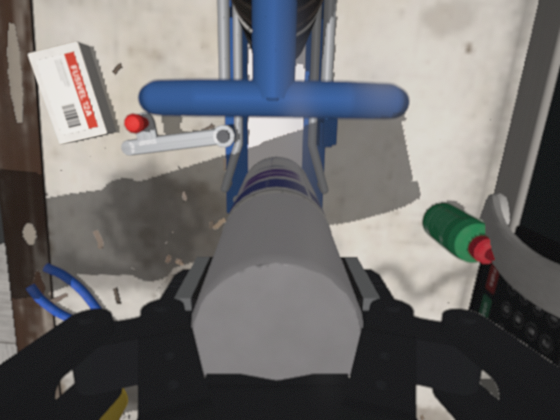

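The wrist view shows the gripped can lined up with the lane, with the hoop bar at row 97 and the turnbutton pin at (222,136). I'll set it down.

>>> {"api": "arm_command", "payload": {
  "commands": [
    [0,0,0,0,0,-0.04,0.3],
    [0,0,0,0,0,-0.04,0.3],
    [0,0,0,0,0,-0.015,0.3],
    [0,0,0,0,0,-0.004,0.3],
    [0,0,0,0,0,-0.002,0.3],
    [0,0,0,0,0,0,0.3]
  ]
}}

```text
time: 12.2
tcp_pos: [0.546, 0.0643, 0.1992]
tool_rot: [2.126, 2.312, 0.002]
force: [0.8, 0.8, -2.2]
gripper_width: 0.0484
finger_force: 63.4
```

>>> {"api": "arm_command", "payload": {
  "commands": [
    [0,0,0,0,0,-0.002,0.3],
    [0,0,0,0,0,0,0.3]
  ]
}}

```text
time: 12.4
tcp_pos: [0.5463, 0.0644, 0.1988]
tool_rot: [2.125, 2.311, 0.003]
force: [-6.1, -0.5, 20.5]
gripper_width: 0.049
finger_force: 65.7
```

>>> {"api": "arm_command", "payload": {
  "commands": [
    [0,0,0,0,0,0.001,0.3],
    [0,0,0,0,0,0,1],
    [0,0,0,0,0,0,1],
    [0,0,0,0,0,0,1],
    [0,0,0,0,0,0.02,1],
    [0,0,0,0,0,0.05,1],
    [0,0,0,0,0,0.06,1],
    [0.9,0.08,0,0,-0.04,0.02,0.5]
  ]
}}

```text
time: 13.2
tcp_pos: [0.5464, 0.0382, 0.3223]
tool_rot: [-2.08, -2.285, -0.084]
force: [2.0, 0.2, -0.5]
gripper_width: 0.0733
finger_force: 0.0
```

>>> {"api": "arm_command", "payload": {
  "commands": [
    [1,0.09,0,0.004,-0.05,0,0],
    [1,0.09,0,0.004,-0.05,0,0],
    [1,0.09,0,0,-0.01,0,0],
    [1,0.09,0,0,0,0,0],
    [1,0.09,0,0,0,0,0],
    [1,0.09,0,0,0,0,0],
    [1,0.09,0,0,0,0,0],
    [0.8,0.07,0,0,0,0,0]
  ]
}}

```text
time: 14.0
tcp_pos: [0.5518, -0.0566, 0.3171]
tool_rot: [-1.727, -1.877, -0.629]
force: [-0.1, 0.5, -0.7]
gripper_width: 0.0002
finger_force: 0.0
```

Run:
```python
from h import *
s=r.read_state(); print(s["time"],s["tcp_pos"].round(4),s["gripper_width"],s["q"].round(2),R.from_rotvec(s["tool_rot"]).as_matrix().round(3).tolist())
for n in ["scene","top"]:
    p=r.read_camera(n); print([(np.round(e["position"],3).tolist(),round(e["conf"],2)) for e in r.mark_of(p,"can_white") if e["position"][1]>0])
    P=cloud(p); f=p["frame"].astype(int); m=(abs(P[...,0]-.546)<.05)&(abs(P[...,1]-.065)<.05)&(P[...,2]>.19)&(P[...,2]<.232)&(p["z_map"]>0); q=P[m]; print(m.sum(),((q.max(0)+q.min(0))/2).round(3),np.ptp(q,0).round(3))
```

```text
14.0 [ 0.5518 -0.0566  0.3171] 0.00017670077715897938 [ 0.72  0.4  -0.52  1.71 -0.48  1.34  0.48] [[-0.062, 0.996, -0.057], [0.761, 0.084, 0.643], [0.646, -0.004, -0.763]]
[([0.544, 0.067, 0.005], 0.75)]
135 [0.542 0.055 0.21 ] [0.047 0.041 0.039]
[([0.547, 0.065, 0.008], 0.56)]
350 [0.542 0.068 0.211] [0.049 0.051 0.041]
```

>>> {"api": "arm_command", "payload": {
  "commands": [
    [0,0,0,0.005,0,-0.05,0],
    [0,0,0,0,0,-0.06,0],
    [0,0,0,0,0,-0.06,0],
    [0,0,0,0,0,-0.06,0],
    [0,0,0,0,0,-0.045,0],
    [0,0,0,-0.0022,0.025,0,0],
    [0,0,0,-0.0018,0.02,0,0],
    [0,0,0,-0.0013,0.015,0,0]
  ]
}}

```text
time: 15.0
tcp_pos: [0.552, -0.0055, 0.099]
tool_rot: [-1.726, -1.884, -0.627]
force: [0.0, 0.3, 1.1]
gripper_width: -0.0001
finger_force: 0.0
```

>>> {"api": "arm_command", "payload": {
  "commands": [
    [0,0,0,-0.0009,0.01,0,0],
    [0,0,0,-0.001,0.012,0,0],
    [0,0,0,-0.001,0.012,0,0],
    [0,0,0,-0.001,0.012,0,0],
    [0,0,0,-0.001,0.012,0,0]
  ]
}}

```text
time: 15.5
tcp_pos: [0.5476, 0.039, 0.0974]
tool_rot: [-1.729, -1.88, -0.626]
force: [0.6, -1.8, 1.4]
gripper_width: -0.0004
finger_force: 0.5
```

Run:
```python
from h import *
s=r.read_state(); print(s["time"],s["tcp_pos"].round(4),s["force"].round(1))
p=r.read_camera("scene"); cv2.imwrite("pics/s1.png",cv2.resize(p["frame"][100:280,180:420,::-1],None,fx=3,fy=3))
print([(np.round(e["position"],3).tolist(),round(e["conf"],2)) for e in r.mark_of(p,"can_white") if e["position"][1]>0])
```

```text
15.5 [0.5476 0.039  0.0974] [ 0.6 -1.8  1.4]
[([0.545, 0.091, 0.006], 0.6)]
```

View pics/s1.png

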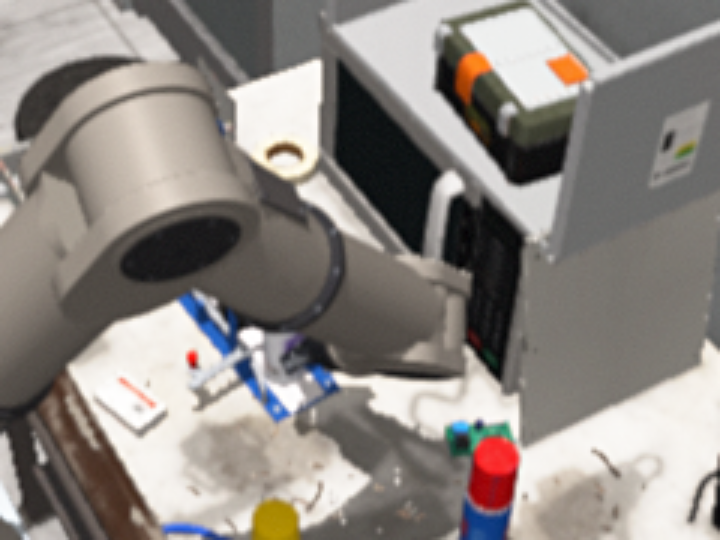

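The can is being pushed along the lane (white body at (290,350) in the crop) and the centre is at y 0.091. I'll keep pushing.

>>> {"api": "arm_command", "payload": {
  "commands": [
    [0,0,0,-0.001,0.012,0,0],
    [0,0,0,-0.001,0.012,0,0]
  ]
}}

```text
time: 15.8
tcp_pos: [0.546, 0.0579, 0.0971]
tool_rot: [-1.729, -1.879, -0.626]
force: [0.5, -1.2, 0.5]
gripper_width: 0.0001
finger_force: 0.4
```

>>> {"api": "arm_command", "payload": {
  "commands": [
    [0,0,0,-0.001,0.012,0,0],
    [0,0,0,-0.001,0.012,0,0],
    [0,0,0,-0.0009,0.01,0,0],
    [0,0,0,0,0,0,0]
  ]
}}

```text
time: 16.2
tcp_pos: [0.5432, 0.0864, 0.0974]
tool_rot: [-1.726, -1.881, -0.626]
force: [0.2, -0.1, 0.5]
gripper_width: 0.0002
finger_force: 0.0
```

Run:
```python
from h import *
s=r.read_state(); print(s["time"],s["tcp_pos"].round(4),s["force"].round(1),s["q"].round(2))
for n in ["scene","top"]:
    p=r.read_camera(n)
    for t in ["can_white","can_black"]: print(n,t,[(np.round(e["position"],3).tolist(),round(e["conf"],2)) for e in r.mark_of(p,t) if e["position"][1]>0])
```

```text
16.2 [0.5432 0.0864 0.0974] [ 0.2 -0.1  0.5] [ 0.54  0.64 -0.58  1.96 -0.52  0.8   0.53]
scene can_white [([0.541, 0.137, 0.003], 0.57)]
scene can_black [([0.534, 0.202, 0.006], 0.51)]
top can_white [([0.543, 0.137, 0.009], 0.95), ([0.425, 0.11, 0.077], 0.42)]
top can_black [([0.538, 0.198, 0.007], 0.93)]
```

>>> {"api": "arm_command", "payload": {
  "commands": [
    [0,0,0,0.0074,-0.046,0.01,0],
    [0,0,0,0.0074,-0.046,0.03,0.5],
    [-1,-0.09,0,0.0074,-0.046,0.032,1],
    [-1,-0.09,0,0.0074,-0.046,0.032,1],
    [-1,-0.09,0,0.0074,-0.046,0.032,1],
    [-1,-0.09,0,0.0074,-0.046,0.032,1],
    [-1,-0.09,0,0.0074,-0.046,0.032,1],
    [-1,-0.09,0,0.0074,-0.046,0.032,1]
  ]
}}

```text
time: 17.3
tcp_pos: [0.5909, -0.2114, 0.2845]
tool_rot: [-2.016, -2.19, -0.215]
force: [0.7, 0.9, -0.9]
gripper_width: 0.0851
finger_force: 0.0
```

>>> {"api": "arm_command", "payload": {
  "commands": [
    [-1,-0.09,0,0.0074,-0.046,0.032,1],
    [-1,-0.09,0,0.0074,-0.046,0.032,1],
    [-0.7,-0.06,0,0,0,0,1],
    [0,0,0,0,0,0,1]
  ]
}}

```text
time: 17.7
tcp_pos: [0.6032, -0.2823, 0.3349]
tool_rot: [2.124, 2.313, 0.0]
force: [-0.0, 0.3, -0.4]
gripper_width: 0.0854
finger_force: 0.0
```

Run:
```python
from h import *
s=r.read_state(); print(s["time"],s["tcp_pos"].round(4),s["gripper_width"],R.from_rotvec(s["tool_rot"]).as_matrix().round(3).tolist())
w=wrist();P=cloud(w); m=(abs(P[...,0]-.602)<.05)&(abs(P[...,1]+.282)<.05)&(P[...,2]>.195)&(P[...,2]<.232)&(w["z_map"]>0); q=P[m]; print(m.sum(),((q.max(0)+q.min(0))/2).round(3),np.ptp(q,0).round(3))
```

```text
17.7 [ 0.6032 -0.2823  0.3349] 0.08540167908630271 [[-0.085, 0.996, 0.001], [0.996, 0.085, -0.001], [-0.001, 0.001, -1.0]]
5006 [ 0.604 -0.282  0.209] [0.051 0.051 0.029]
```

>>> {"api": "arm_command", "payload": {
  "commands": [
    [0,0,0,0,0,-0.06,1],
    [0,0,0,0,0,-0.06,1],
    [0,0,0,0,0,-0.04,1],
    [0,0,0,0,0,-0.016,1],
    [0,0,0,0,0,0,0.3],
    [0,0,0,0,0,0,0.3],
    [0,0,0,0,0,0,0.3],
    [0,0,0,0,0,0,0.3]
  ]
}}

```text
time: 18.55
tcp_pos: [0.6039, -0.2835, 0.1955]
tool_rot: [2.124, 2.31, 0.002]
force: [0.5, -0.6, 7.7]
gripper_width: 0.0488
finger_force: 62.8
```

>>> {"api": "arm_command", "payload": {
  "commands": [
    [0,0,0,0,0,0.02,0.3],
    [0,0,0,0,0,0.04,0.3],
    [0,0,0,-0.004,0.025,0.04,0.3],
    [0,0,0,-0.0085,0.05,0,0.3],
    [0,0,0,-0.0085,0.05,0,0.3],
    [0,0,0,-0.0085,0.05,0,0.3],
    [0,0,0,-0.0085,0.05,0,0.3],
    [0,0,0,-0.0085,0.05,0,0.3]
  ]
}}

```text
time: 19.35
tcp_pos: [0.5651, -0.0616, 0.2749]
tool_rot: [2.126, 2.312, 0.001]
force: [0.7, -0.3, -2.6]
gripper_width: 0.049
finger_force: 63.3
```

>>> {"api": "arm_command", "payload": {
  "commands": [
    [0,0,0,-0.0085,0.05,0,0.3],
    [0,0,0,-0.0085,0.05,0,0.3],
    [0,0,0,-0.006,0.04,0,0.3],
    [0,0,0,-0.002,0.018,0,0.3],
    [0,0,0,0,0,0,0.3]
  ]
}}

```text
time: 19.85
tcp_pos: [0.5454, 0.0656, 0.2746]
tool_rot: [2.122, 2.316, 0.002]
force: [-0.4, -0.4, -2.4]
gripper_width: 0.0489
finger_force: 63.3
```

Run:
```python
from h import *
s=r.read_state(); print(s["time"],s["tcp_pos"].round(4),s["gripper_width"],s["force"].round(1))
for n in ["scene","top"]:
    p=r.read_camera(n); print([(np.round(e["position"],3).tolist(),round(e["conf"],2)) for e in r.mark_of(p,"can_red")][:1])
    print([(np.round(e["position"],3).tolist(),round(e["conf"],2)) for e in r.mark_of(p,"can_white") if e["position"][1]>0])
```

```text
19.85 [0.5454 0.0656 0.2746] 0.048891128373893845 [-0.4 -0.4 -2.4]
[([0.549, 0.065, 0.078], 0.86)]
[([0.541, 0.141, 0.006], 0.89)]
[([0.548, 0.065, 0.081], 0.93)]
[([0.542, 0.141, 0.01], 0.8)]
```

>>> {"api": "arm_command", "payload": {
  "commands": [
    [0,0,0,0,0,-0.04,0.3],
    [0,0,0,0,0,-0.035,0.3],
    [0,0,0,0,0,-0.012,0.3],
    [0,0,0,0,0,-0.003,0.3],
    [0,0,0,0,0,0,0.3]
  ]
}}

```text
time: 20.65
tcp_pos: [0.546, 0.0631, 0.2017]
tool_rot: [-2.127, -2.312, -0.0]
force: [0.4, -0.6, -2.5]
gripper_width: 0.0488
finger_force: 63.7
```

>>> {"api": "arm_command", "payload": {
  "commands": [
    [0,0,0,0,0,-0.001,0.3],
    [0,0,0,0,0,-0.001,0.3]
  ]
}}

```text
time: 20.85
tcp_pos: [0.5462, 0.0633, 0.2007]
tool_rot: [2.126, 2.312, 0.002]
force: [-4.3, 0.1, 15.9]
gripper_width: 0.049
finger_force: 65.4
```

>>> {"api": "arm_command", "payload": {
  "commands": [
    [0,0,0,0,0,0.001,0.3],
    [0,0,0,0,0,0,1],
    [0,0,0,0,0,0,1],
    [0,0,0,0,0,0,1],
    [0,0,0,0,0,0.02,1],
    [0,0,0,0,0,0.05,1],
    [0,0,0,0,0,0.06,1],
    [0.9,0.08,0,0,-0.04,0.02,0.5]
  ]
}}

```text
time: 21.65
tcp_pos: [0.5468, 0.0373, 0.3255]
tool_rot: [-2.08, -2.285, -0.084]
force: [1.6, -0.0, 0.5]
gripper_width: 0.0731
finger_force: 0.0
```

>>> {"api": "arm_command", "payload": {
  "commands": [
    [1,0.09,0,0.004,-0.05,0,0],
    [1,0.09,0,0.004,-0.05,0,0],
    [1,0.09,0,0,-0.01,0,0],
    [1,0.09,0,0,0,0,0],
    [1,0.09,0,0,0,0,0],
    [1,0.09,0,0,0,0,0],
    [1,0.09,0,0,0,0,0],
    [0.8,0.07,0,0,0,0,0]
  ]
}}

```text
time: 22.45
tcp_pos: [0.5521, -0.0574, 0.3204]
tool_rot: [-1.727, -1.877, -0.629]
force: [0.8, 0.1, 0.7]
gripper_width: -0.0
finger_force: 0.0
```

>>> {"api": "arm_command", "payload": {
  "commands": [
    [0,0,0,0.005,0,-0.05,0],
    [0,0,0,0,0,-0.06,0],
    [0,0,0,0,0,-0.06,0],
    [0,0,0,0,0,-0.06,0],
    [0,0,0,0,0,-0.045,0],
    [0,0,0,-0.0022,0.025,0,0],
    [0,0,0,-0.0018,0.02,0,0],
    [0,0,0,-0.0013,0.015,0,0]
  ]
}}

```text
time: 23.25
tcp_pos: [0.5522, -0.0067, 0.1018]
tool_rot: [-1.727, -1.882, -0.627]
force: [0.1, 0.5, -0.2]
gripper_width: -0.0002
finger_force: 0.0
```

>>> {"api": "arm_command", "payload": {
  "commands": [
    [0,0,0,-0.0009,0.01,0,0],
    [0,0,0,-0.001,0.012,0,0],
    [0,0,0,-0.001,0.012,0,0],
    [0,0,0,0,0,0,0]
  ]
}}

```text
time: 23.65
tcp_pos: [0.5494, 0.0198, 0.101]
tool_rot: [-1.727, -1.882, -0.626]
force: [-0.4, 0.4, -0.8]
gripper_width: 0.0
finger_force: 0.0
```

Run:
```python
from h import *
s=r.read_state(); print(s["time"],s["tcp_pos"].round(4),s["force"].round(1))
for n in ["scene","top"]:
    p=r.read_camera(n)
    for t in ["can_red","can_white","can_black"]: print(n,t,[(np.round(e["position"],3).tolist(),round(e["conf"],2)) for e in r.mark_of(p,t) if e["position"][1]>0])
```

```text
23.65 [0.5494 0.0198 0.101 ] [-0.4  0.4 -0.8]
scene can_red [([0.548, 0.069, 0.005], 0.64)]
scene can_white [([0.542, 0.14, 0.004], 0.64)]
scene can_black [([0.533, 0.202, 0.005], 0.49)]
top can_red [([0.547, 0.075, 0.008], 0.78)]
top can_white [([0.541, 0.135, 0.007], 0.8), ([0.537, 0.134, 0.268], 0.2)]
top can_black [([0.539, 0.201, 0.008], 0.96), ([0.537, 0.131, 0.267], 0.59)]
```

>>> {"api": "arm_command", "payload": {
  "commands": [
    [0,0,0,-0.001,0.012,0,0],
    [0,0,0,-0.001,0.012,0,0],
    [0,0,0,-0.001,0.012,0,0],
    [0,0,0,-0.001,0.012,0,0],
    [0,0,0,-0.001,0.01,0,0],
    [0,0,0,-0.0007,0.008,0,0]
  ]
}}

```text
time: 24.65
tcp_pos: [0.5447, 0.0722, 0.1005]
tool_rot: [-1.728, -1.881, -0.626]
force: [-0.4, -3.3, -1.2]
gripper_width: -0.0001
finger_force: 1.3
```

>>> {"api": "arm_command", "payload": {
  "commands": [
    [0,0,0,-0.0004,0.005,0,0],
    [0,0,0,-0.0003,0.003,0,0],
    [0,0,0,0,0,0,0]
  ]
}}

```text
time: 24.95
tcp_pos: [0.5443, 0.0779, 0.1005]
tool_rot: [-1.728, -1.88, -0.626]
force: [1.0, -1.7, -0.0]
gripper_width: -0.0001
finger_force: 0.6
```

>>> {"api": "arm_command", "payload": {
  "commands": [
    [0,0,0,-0.0004,0.005,0,0],
    [0,0,0,-0.0003,0.004,0,0],
    [0,0,0,0,0,0,0]
  ]
}}

```text
time: 25.25
tcp_pos: [0.5437, 0.0854, 0.1005]
tool_rot: [-1.728, -1.88, -0.626]
force: [0.3, -0.6, -0.8]
gripper_width: 0.0
finger_force: 0.6
```

>>> {"api": "arm_command", "payload": {
  "commands": [
    [0,0,0,-0.0002,0.002,0,0],
    [0,0,0,0,0.002,0,0],
    [0,0,0,0,0,0,0]
  ]
}}

```text
time: 25.55
tcp_pos: [0.5436, 0.0882, 0.1005]
tool_rot: [-1.728, -1.88, -0.626]
force: [0.2, -1.2, -1.4]
gripper_width: -0.0005
finger_force: 0.8
```

>>> {"api": "arm_command", "payload": {
  "commands": [
    [0,0,0,0,0.002,0,0],
    [0,0,0,0,0,0,0]
  ]
}}

```text
time: 25.75
tcp_pos: [0.5436, 0.0898, 0.1005]
tool_rot: [-1.728, -1.88, -0.626]
force: [0.3, -1.3, -0.2]
gripper_width: -0.0001
finger_force: 0.9
```

>>> {"api": "arm_command", "payload": {
  "commands": [
    [0,0,0,-0.0002,0.002,0,0],
    [0,0,0,0,0,0,0]
  ]
}}

```text
time: 25.95
tcp_pos: [0.5436, 0.0911, 0.1005]
tool_rot: [-1.729, -1.88, -0.626]
force: [0.1, -4.0, -0.9]
gripper_width: -0.0001
finger_force: 1.9
```

Run:
```python
from h import *
s=r.read_state(); print(s["time"],s["tcp_pos"].round(4),s["force"].round(1))
v=np.load("car.npy");M=np.array([[np.cos(v[2]),-np.sin(v[2])],[np.sin(v[2]),np.cos(v[2])]])
for n in ["scene","top"]:
    p=r.read_camera(n)
    for t in ["can_red","can_white","can_black","buffer"]: print(n,t,[((M.T@(np.array(e["position"])[:2]-v[:2])*1000).round(1),round(e["conf"],2)) for e in r.mark_of(p,t) if e["position"][1]>0][:2])
```

```text
25.95 [0.5436 0.0911 0.1005] [ 0.1 -4.  -0.9]
scene can_red [(array([32.4, -2.5]), 0.64)]
scene can_white [(array([89.8,  0.8]), 0.39)]
scene can_black [(array([150.3,  -0.2]), 0.6)]
scene buffer [(array([174.2,  -4.3]), 0.5)]
top can_red [(array([36.4, -2.9]), 0.81)]
top can_white [(array([84.8, -1.3]), 0.96), (array([-0. , -2.1]), 0.3)]
top can_black []
top buffer [(array([167.7,   0. ]), 0.52), (array([ 12.6, 115.2]), 0.51)]
```

>>> {"api": "arm_command", "payload": {
  "commands": [
    [0,0,0,-0.0002,0.002,0,0],
    [0,0,0,0,0,0,0]
  ]
}}

```text
time: 26.65
tcp_pos: [0.5434, 0.0927, 0.1004]
tool_rot: [-1.729, -1.88, -0.626]
force: [1.0, -5.6, -0.5]
gripper_width: 0.0001
finger_force: 2.7
```

>>> {"api": "arm_command", "payload": {
  "commands": [
    [0,0,0,-0.0002,0.002,0,0],
    [0,0,0,0,0,0,0]
  ]
}}

```text
time: 26.85
tcp_pos: [0.5433, 0.0942, 0.1004]
tool_rot: [-1.729, -1.88, -0.626]
force: [1.6, -6.4, -0.3]
gripper_width: 0.0
finger_force: 3.1
```

The file is against the buffer at 6.4 N. I'll back off and look at the knob.

>>> {"api": "arm_command", "payload": {
  "commands": [
    [0,0,0,0,-0.01,0,0],
    [0,0,0,0.002,-0.05,0.01,0],
    [0,0,0,-0.02,-0.02,0.05,0],
    [0,0,0,-0.04,0,0.04,0.5],
    [0,0,0,-0.05,0,0.025,0.5],
    [0,0,0,-0.04,0,0,0.5],
    [0,0,0,0,0,0,0.5]
  ]
}}

```text
time: 27.55
tcp_pos: [0.4212, 0.0303, 0.2009]
tool_rot: [-1.729, -1.88, -0.624]
force: [-0.3, -0.4, 0.2]
gripper_width: 0.0429
finger_force: 0.0
```

Run:
```python
from h import *
v=np.load("car.npy");M=np.array([[np.cos(v[2]),-np.sin(v[2])],[np.sin(v[2]),np.cos(v[2])]])
w=wrist(); s=w["st"]; print(s["time"],s["tcp_pos"].round(4),s["gripper_width"],s["q"].round(2),R.from_rotvec(s["tool_rot"]).as_matrix().round(2).tolist()); cv2.imwrite("pics/w3.png",w["frame"][:,:,::-1])
P=cloud(w);hsv=cv2.cvtColor(w["frame"],cv2.COLOR_RGB2HSV)
m=((hsv[...,0]<8)|(hsv[...,0]>172))&(hsv[...,1]>120)&(P[...,2]>.05)&(P[...,2]<.1)&(abs(P[...,0]-.427)<.04)&(abs(P[...,1]-.112)<.04)
q=P[m]; print(m.sum(),"mid",((q.max(0)+q.min(0))/2).round(4),np.ptp(q,0).round(3)); t=q[q[:,2]>.082]; print("top",((t.max(0)+t.min(0))/2).round(4))
for t in ["turnbutton_knob","can_red","can_white","can_black"]: print(t,[(np.round(e["position"],3),round(e["conf"],2)) for e in r.mark_of(w,t)][:2])
p=r.read_camera("scene");print([(np.round(e["position"],3),(M.T@(np.array(e["position"])[:2]-v[:2])*1000).round(1)) for e in r.mark_of(p,"can_red")][:2])
```

```text
27.55 [0.4212 0.0303 0.2009] 0.042891583518809624 [ 0.65  0.3  -0.47  2.14 -0.63  1.03  0.68] [[-0.06, 1.0, -0.06], [0.76, 0.09, 0.64], [0.64, -0.0, -0.77]]
373 mid [0.4236 0.1104 0.0738] [0.014 0.015 0.026]
top [0.4236 0.1109 0.0845]
turnbutton_knob [(array([0.428, 0.112, 0.07 ]), 0.92)]
can_red []
can_white [(array([0.534, 0.194, 0.007]), 0.92)]
can_black [(array([0.53 , 0.257, 0.006]), 0.94)]
[]
```

View pics/w3.png

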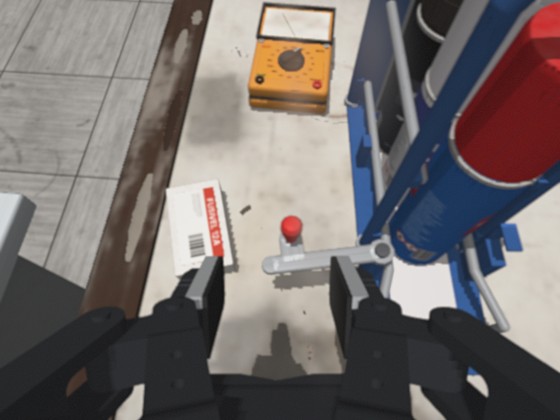

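The knob is at (291,226), the bar runs to the pin at (382,250), and all the cans stand in the lane. I'll grip the knob.

>>> {"api": "arm_command", "payload": {
  "commands": [
    [0,0,0,0.003,0.045,0,0.5],
    [0,0,0,0.0034,0.044,0,0.5],
    [0,0,0,0,0,-0.05,0.5],
    [0,0,0,0,0,-0.05,0.5],
    [0,0,0,0,0,-0.03,0.5],
    [0,0,0,0,0,0,0.5]
  ]
}}

```text
time: 28.5
tcp_pos: [0.4287, 0.1023, 0.0942]
tool_rot: [-1.726, -1.876, -0.623]
force: [0.6, -0.1, 1.2]
gripper_width: 0.0425
finger_force: 0.0
```

>>> {"api": "arm_command", "payload": {
  "commands": [
    [0,0,0,0,0,0,0],
    [0,0,0,0,0,0,0],
    [0,0,0,0,0,0,0],
    [0,0,0,0,0,0,0]
  ]
}}

```text
time: 28.9
tcp_pos: [0.4256, 0.103, 0.0975]
tool_rot: [-1.721, -1.879, -0.62]
force: [-23.7, 0.9, 5.7]
gripper_width: 0.0127
finger_force: 58.5
```

Run:
```python
from h import *
s=r.read_state(); print(s["tcp_pos"].round(4),s["force"].round(1),s["gripper_width"])
piv=np.array([.4957,.1043]); 
a=np.radians(np.r_[174.1:344.2:10, 348.6]); k=piv+.0709*np.c_[np.cos(a),np.sin(a)]
print((np.diff(k,axis=0)/.8).round(4).tolist(), (k[-1]-k[0]).round(4))
```

```text
[0.4256 0.103  0.0975] [-23.7   0.9   5.7] 0.012743245448247665
[[-0.0002, -0.0154], [0.0024, -0.0153], [0.0051, -0.0146], [0.0075, -0.0135], [0.0097, -0.012], [0.0117, -0.0101], [0.0133, -0.0079], [0.0144, -0.0055], [0.0152, -0.0029], [0.0154, -0.0002], [0.0153, 0.0024], [0.0146, 0.0051], [0.0135, 0.0075], [0.012, 0.0097], [0.0101, 0.0117], [0.0079, 0.0133], [0.0055, 0.0144], [0.0016, 0.0068]] [ 0.14   -0.0213]
```

>>> {"api": "arm_command", "payload": {
  "commands": [
    [0,0,0,-0.0035,0,0,0],
    [0,0,0,-0.0002,-0.0154,0,0],
    [0,0,0,0.0024,-0.0153,0,0],
    [0,0,0,0,0,0,0]
  ]
}}

```text
time: 29.3
tcp_pos: [0.427, 0.0766, 0.0975]
tool_rot: [-1.726, -1.88, -0.623]
force: [-13.3, -3.3, 2.9]
gripper_width: 0.0129
finger_force: 59.5
```

>>> {"api": "arm_command", "payload": {
  "commands": [
    [0,0,0,0.003,-0.0146,0,0],
    [0,0,0,0.0075,-0.0135,0,0],
    [0,0,0,0.0097,-0.012,0,0],
    [0,0,0,0.0117,-0.0101,0,0],
    [0,0,0,0,0,0,0]
  ]
}}

```text
time: 29.8
tcp_pos: [0.4519, 0.0346, 0.097]
tool_rot: [-1.727, -1.88, -0.62]
force: [-23.7, -27.2, 16.3]
gripper_width: 0.0121
finger_force: 59.0
```

>>> {"api": "arm_command", "payload": {
  "commands": [
    [0,0,0,-0.0023,-0.0033,0,0],
    [0,0,0,0.0128,-0.0082,0,0],
    [0,0,0,0.0142,-0.006,0,0],
    [0,0,0,0.0151,-0.0035,0,0],
    [0,0,0,0,0,0,0]
  ]
}}

```text
time: 30.3
tcp_pos: [0.4868, 0.0188, 0.0976]
tool_rot: [-1.729, -1.882, -0.625]
force: [-4.1, -7.7, -0.6]
gripper_width: 0.0114
finger_force: 61.8
```

>>> {"api": "arm_command", "payload": {
  "commands": [
    [0,0,0,0.0154,-0.0018,0,0],
    [0,0,0,0.0153,0.0019,0,0],
    [0,0,0,0.0148,0.0045,0,0],
    [0,0,0,0.0137,0.007,0,0],
    [0,0,0,0,0,0,0]
  ]
}}

```text
time: 30.8
tcp_pos: [0.5338, 0.0302, 0.0981]
tool_rot: [-1.726, -1.882, -0.626]
force: [-2.9, 2.8, -1.0]
gripper_width: 0.0114
finger_force: 66.4
```

>>> {"api": "arm_command", "payload": {
  "commands": [
    [0,0,0,0.0123,0.0093,0,0],
    [0,0,0,0.0105,0.0113,0,0],
    [0,0,0,0.0084,0.013,0,0],
    [0,0,0,0,0,0,0]
  ]
}}

```text
time: 31.2
tcp_pos: [0.5585, 0.0576, 0.0982]
tool_rot: [-1.726, -1.882, -0.626]
force: [-3.5, 4.5, -1.0]
gripper_width: 0.0116
finger_force: 68.8
```

>>> {"api": "arm_command", "payload": {
  "commands": [
    [0,0,0,0.0032,0.007,0,0],
    [0,0,0,0.0028,0.007,0,0],
    [0,0,0,0,0,0,0]
  ]
}}

```text
time: 31.5
tcp_pos: [0.563, 0.0676, 0.098]
tool_rot: [-1.727, -1.881, -0.626]
force: [-5.7, 1.0, 2.8]
gripper_width: 0.0113
finger_force: 67.3
```

>>> {"api": "arm_command", "payload": {
  "commands": [
    [0,0,0,0.0014,0.0049,0,0],
    [0,0,0,0.0012,0.0049,0,0],
    [0,0,0,0,0,0,0]
  ]
}}

```text
time: 31.8
tcp_pos: [0.5649, 0.0744, 0.0979]
tool_rot: [-1.728, -1.881, -0.625]
force: [-8.5, -8.2, 6.3]
gripper_width: 0.0112
finger_force: 69.8
```

>>> {"api": "arm_command", "payload": {
  "commands": [
    [0,0,0,0,0.003,0,0],
    [0,0,0,0,0,0,0]
  ]
}}

```text
time: 32.0
tcp_pos: [0.5652, 0.0765, 0.0979]
tool_rot: [-1.729, -1.881, -0.626]
force: [-8.6, -7.1, 7.9]
gripper_width: 0.0116
finger_force: 74.0
```

Run:
```python
from h import *
v=np.load("car.npy");M=np.array([[np.cos(v[2]),-np.sin(v[2])],[np.sin(v[2]),np.cos(v[2])]])
s=r.read_state(); print(s["time"],s["tcp_pos"].round(4),s["force"].round(1))
for n in ["scene","top"]:
    p=r.read_camera(n)
    if n=="top": cv2.imwrite("pics/t3.png",cv2.resize(p["frame"][150:300,100:300,::-1],None,fx=4,fy=4,interpolation=3))
    for t in ["can_red","can_white","turnbutton_knob"]: print(n,t,[((M.T@(np.array(e["position"])[:2]-v[:2])*1000).round(1),round(e["conf"],2)) for e in r.mark_of(p,t) if e["position"][1]>0][:2])
```

```text
32.0 [0.5652 0.0765 0.0979] [-8.6 -7.1  7.9]
scene can_red [(array([35.5, -2.7]), 0.63)]
scene can_white [(array([93. ,  0.8]), 0.51)]
scene turnbutton_knob [(array([-20. , -26.4]), 0.44)]
top can_red [(array([37.9, -1. ]), 0.86)]
top can_white [(array([90.9, -0.5]), 0.77)]
top turnbutton_knob [(array([-21.6, -22.6]), 0.59)]
```

View pics/t3.png

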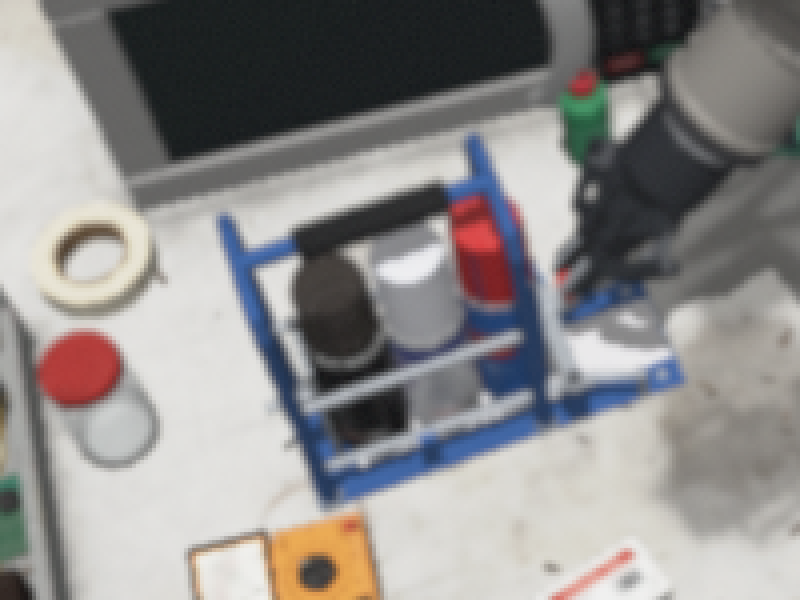

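All three cans stand in file and the bar lies across the mouth at (555,320). I'll press on to the stop, then release.

>>> {"api": "arm_command", "payload": {
  "commands": [
    [0,0,0,0,0.002,0,0],
    [0,0,0,0,0.002,0,0],
    [0,0,0,0,0,0,0]
  ]
}}

```text
time: 32.7
tcp_pos: [0.5654, 0.0771, 0.0977]
tool_rot: [-1.733, -1.881, -0.625]
force: [-14.2, -25.4, 17.6]
gripper_width: 0.0118
finger_force: 77.0
```

>>> {"api": "arm_command", "payload": {
  "commands": [
    [0,0,0,0,-0.003,0,0],
    [0,0,0,0,0,0,0.35],
    [0,0,0,0,0,0,0.35],
    [0,0,0,0,0,0,0.35],
    [0,0,0,0,-0.008,0.006,0.35],
    [0,0,0,0,-0.03,0.025,0.35],
    [0,0,0,0,-0.045,0.03,0.35],
    [0,0,0,0,-0.045,0.03,0.35]
  ]
}}

```text
time: 33.5
tcp_pos: [0.5651, -0.0251, 0.1706]
tool_rot: [-1.728, -1.881, -0.625]
force: [0.0, 0.3, -0.7]
gripper_width: 0.0301
finger_force: 0.0
```

>>> {"api": "arm_command", "payload": {
  "commands": [
    [0,0,0,0,-0.02,0.03,0.35],
    [0,0,0,0,0,0,0.35],
    [0,0,0,0,0,0,0.35]
  ]
}}

```text
time: 33.8
tcp_pos: [0.5655, -0.0402, 0.1937]
tool_rot: [-1.729, -1.881, -0.627]
force: [-0.2, 0.1, -0.3]
gripper_width: 0.0297
finger_force: 0.0
```

Run:
```python
from h import *
v=np.load("car.npy");M=np.array([[np.cos(v[2]),-np.sin(v[2])],[np.sin(v[2]),np.cos(v[2])]])
w=wrist(); s=w["st"]; print(s["time"],s["tcp_pos"].round(4),s["force"].round(1)); cv2.imwrite("pics/w4.png",w["frame"][:,:,::-1])
for n in ["scene","top"]:
    p=r.read_camera(n)
    for t in ["can_red","can_white","can_black","turnbutton_knob"]: print(n,t,[((M.T@(np.array(e["position"])[:2]-v[:2])*1000).round(1),round(e["conf"],2)) for e in r.mark_of(p,t) if e["position"][1]>0][:1])
```

```text
33.8 [ 0.5655 -0.0402  0.1937] [-0.2  0.1 -0.3]
scene can_red [(array([32.8, -3.3]), 0.77)]
scene can_white [(array([97.3, -3.6]), 0.41)]
scene can_black [(array([150.2,  -0.6]), 0.46)]
scene turnbutton_knob [(array([-20.7, -24.6]), 0.68)]
top can_red [(array([39.1, -1.7]), 0.9)]
top can_white [(array([91.7, -2.7]), 0.71)]
top can_black [(array([146.3,  -2. ]), 0.7)]
top turnbutton_knob [(array([333.4, -74.5]), 0.69)]
```

View pics/w4.png

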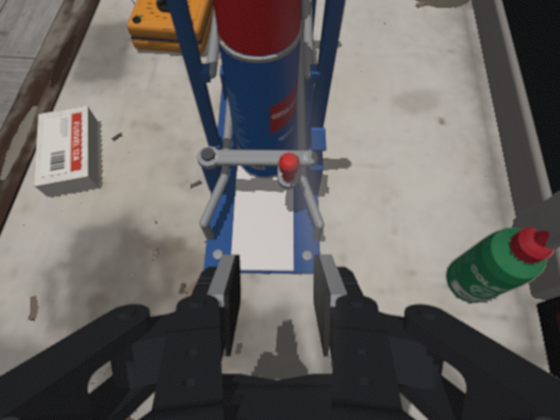

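The bar runs from the pin at (207,156) across the mouth into the keeper at (318,155). The knob is at (289,162), the red can stands upright behind the bar, and the gripper is clear.

```bash
python3 -c "
from plant import r
print(r.job_done())"
```

```text
the job is handed in; nothing more can be done
None
```

The job is handed in at about 34 s on the robot's clock: the last pictures show all three cans upright in single file, the turnbutton shut in the keeper and the gripper clear, but the hand-in gave back no verdict.

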